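# Clear the bottle lane and close its guide rail

### The arm

A 6-joint arm with a two-finger parallel gripper is mounted at the origin on the work surface. World frame = base frame: x ahead of the robot, y to its left, z up, the work surface at z = 0. Lengths are in m, angles in rad, forces in N, time in s.
With the tool pointing down it reaches from about 0.35 to 0.975 m from the base axis. Payload 4.9 kg.
Tool frame: the origin (TCP) lies at the very end of the fingers, on their centre line; the grasp point (between the pads) lies 19 mm behind it; z points along the fingers, y is the line along which they close (so a half turn about z gives the same grasp; the last joint's range is limited). The gripper opens to 85 mm and grips with 20 to 120 N. Pads are 22 mm wide; open, the fingers measure 114 mm over their backs; the gripper's body (76 mm by 85 mm) begins 54 mm behind the grasp point. The pads swing forward as they close: fully open they stand 13 mm farther back than shut.
Start: joints at [-1.441, 0.053, 1.613, -0, 1.476, -0.119], TCP at [0.154, -0.606, 0.231] pointing down, gripper open.
Joint ranges: [-3.01, 3.01], [-1.01, 2.22], [0.06, 2.58], [-1.02, 4.17], [0.09, 2.62], [-3.14, 3.14]. Speed limits (rad/s): [2.57, 2.57, 3.14, 3.14, 3.14, 3.14].

### API

Orientations are given as a rotation vector (axis times angle).
In Python, from station import get_obs, get_image, get_calibration, finish_job gives the robot as it stands.
- The arm moves only by the tool servo_tool, never from a script. Its argument "increments" is a list of rows, each a list of 5 numbers: the opening, from 0 (shut) to 1 (fully open), then the shift along the tool's x, y, z in mm, then the turn about the tool's z in degrees. In form: [[jaw, tx, ty, tz, spin], ...]. A call has 1 to 12 rows; each row shifts and turns the commanded pose from where the row before left it, along the tool's axes as they then stand; what a row does not reach is not made up. A row lasts 1/8 s, in which the tool goes at most 62.5 mm and 10.7 degrees, less where a joint would pass 70% of its speed; a pose out of reach is approached as far as the arm can. A call is refused whole if a number of a shift passes 62.5 or a number of a turn 10.7, either way. A call with a gripper value outside its range is refused whole. The fingers move at their own pace and stop on an object; "force" is the grip in N (left out, the last holds). Time passes only in rows, so rows that do not move let the fingers close. It gives the time, the measured TCP pose, the force, the opening and the grip force at its end, in the units of the state.
- get_obs(): the state, without advancing time (a new reading comes with each control period).
- get_image(name): name is "side" or "top"; returns the picture (480x640x3 uint8, red, green, blue); there is no depth.
- get_calibration(name): a dict with "fx", "fy", "cx", "cy" (pixels), "dist_coeffs" ([k1, k2, p1, p2, k3] as OpenCV has them; the pictures are not rectified), "R" (3x3) and "t" (3): a world point X has camera coordinates R X + t. Camera axes: x right, y down, z forward; pixel columns grow to the right and rows downward; lengths in m; the calibration is good to about 2 mm. A picture is of the moment at which its call begins. get_calibration takes no time and is no camera call.
- finish_job(): hands the job in; it is judged then, once.
The state is a dict: "t": time; "q": joint angles; "dq": joint speeds; "effort": joint torques, N m; "tool_pos": TCP position; "tool_rot": TCP orientation; "contact_force": force on the tool from outside, world axes, zero at the start; "wrist_torque": the same for the moment, N m; "opening": finger opening in m; "grip_force": force on a finger pad.
Only numpy, scipy, OpenCV 4.12 (cv2) and the standard library are available. Lean on these libraries where they do the work, as an engineer would, in place of code of your own. Each camera call takes 0.05 s, during which the arm holds its last target. There are 200 camera calls.

### The job

One bottle is standing in the middle of the lane, in the way of the sliding guide rail: first lift it out and stand it upright in the empty blue basket. Then draw the locking pin out of its bore in the slanted grey block and park it in the notch in that block's side, hanging by its collar with the shank through the notch. Finally slide the guide rail fully home towards the row of three bottles, leaving that row standing where it is.

Things in the scene. Friction and masses are not known exactly. Their poses are not given: they have to be found in the camera images.
- stray: the bottle in the way: amber round bottle, 42 mm diameter, 105 mm tall over its black screw cap (cap 29 mm diameter, 28 mm tall, from 77 to 105 mm up; shoulder slopes from 66 to 77 mm). Origin: centre of its underside; z up the bottle. It stands on the lane's base plate, between the sliding rail and the row, at least 15 mm clear of both.
- row_a: bottle of the row that stays: amber round bottle, 42 mm diameter, 105 mm tall over its black screw cap (cap 29 mm diameter, 28 mm tall, from 77 to 105 mm up; shoulder slopes from 66 to 77 mm). Origin: centre of its underside; z up the bottle. The three row bottles stand along the fixed fence, 46 mm apart; this is the one nearest the robot.
- row_b: middle bottle of the row, alike.
- row_c: farthest bottle of the row, alike.
- basket: empty blue open basket, fixed to the table, 180 (x) by 160 (y) by 55 mm high, walls and floor 5 mm. Origin: centre of its underside; z up. A like basket filled with black caps stands 0.2 m from it, nearer or farther; it is not the one.
- fixture: lane fixture, fixed to the table: aluminium base plate, x -165 to 125, y -160 to 140 mm, its top (on which the bottles stand) at z = 12 mm. Origin at table height; z up, x away from the robot along the lane, y the way the rail slides home. The fixed fence, 50 mm high, is at y = 120 mm.
- lamp_bar (a point): point on the axis of a white lamp bar fixed over the lock block, 200 mm above the table: 24 mm thick, along the fixture's y, from 110 mm on the -y side of this point to 170 mm on its +y side, where a post holds it. It keeps a gripper pointing straight down off the pin's knob; one tilted back towards the robot, along the pin's axis, fits.
- lock_block: grey plastic block at the fixture's front, upper face slanted 28 deg, facing up and towards the robot. Origin: centre of the bore's mouth on that face. z: out of the face along the bore, x: up the slope, away from the robot, y: as the fixture's. 30 mm thick along z, x -35 to 35, y -80 to 30 mm; the 14.5 mm bore goes through.
- notch (a point): parking place in the block's upper face, axes as the lock block's, at y = -60 mm in its frame. The notch is a slot 20 mm wide (along x), cut right through the thickness, open at the block's -y side, closed end 15 mm from this point on the +y side, open edge 20 mm on the -y side.
- pin: locking pin: steel shank 12 mm diameter, 75 mm long, bevelled tip; steel collar 32 mm diameter, 6 mm thick; round black knob 24 mm diameter, 38 mm long. Origin: centre of the collar's underside; z towards the knob: knob from z = 6 to 44 mm, shank 0 to -75. At first down in the bore, collar on the block, its end between two lugs of the rail, locking it.
- rail (a joint): the sliding guide rail, a steel fence across the lane with a black grip behind it. 0 = open as at the start, 0.09 m = fully home at its stop; it slides along the fixture's +y and stays where it is left (about 3 N of friction).
- rail_grip (a point): centre of the rail's black grip bar: 60 mm along the fixture's x, 16 mm thick along y, 30 mm high, its top 105 mm above the table; free space under it. The rail's fence is 36 mm from it on the +y side, its top 64 mm above the table.
Not all that is in view belongs to the job. What is shaped like the pin but yellow is not meant.

How it is judged:
By the outcome, as a careful person would: the job done as asked, in the order asked, and still so for the second after the job is handed in, with the robot touching nothing.
It also fails if it takes over 72 s, if anything falls off the work surface, if the arm or the gripper's body presses on something with over 40 N, if the wrist force passes 120 N, or if a joint passes its speed limit or range.

## Working session

There is one attempt and no reset: what is moved stays moved. The work goes in short steps, Python scripts to look and compute and a tool call to move; the robot and the scene stay as the last step left them, time stands still between calls to the robot, and variables do not carry over. Pictures are saved under pics/ and viewed, at most 10 in all, crops included, and the job is handed in when it is done.

Besides the shell and the picture viewer there is one more tool, called as name(argument=value, ...), one argument or row to a line, values as JSON. servo_tool: Moves the arm, as the interface text tells. Its arguments: {"type":"object","properties":{"increments":{"type":"array"},"force":{"type":"number"}},"required":["increments"]}

```bash
mkdir -p pics; ls; python3 - <<'E'
from station import *
import cv2,json
for n in("side","top"):
    im=get_image(n); cv2.imwrite(f"pics/{n}0.png",im[:,:,::-1])
    c=get_calibration(n); print(n,c)
o=get_obs(); print(o)
E
```

```text
pics
side {'fx': 589.5827309211195, 'fy': 589.5827309211195, 'cx': 321.49529074825335, 'cy': 236.03309265454257, 'dist_coeffs': array([-0.03303936,  0.        ,  0.        ,  0.        ,  0.        ]), 'R': array([[-0.84314846, -0.53726044, -0.0212579 ],
       [-0.28950285,  0.48693654, -0.82406365],
       [ 0.45308805, -0.68865378, -0.56609822]]), 't': array([0.46548306, 0.21258818, 0.88747025])}
top {'fx': 490.61858107550614, 'fy': 490.61858107550614, 'cx': 328.66667412898204, 'cy': 234.36671890335245, 'dist_coeffs': array([-0.12959045,  0.        ,  0.        ,  0.        ,  0.        ]), 'R': array([[ 4.03903416e-03, -9.99546232e-01, -2.98499086e-02],
       [-9.91446093e-01, -1.08619508e-04, -1.30516795e-01],
       [ 1.30454329e-01,  3.01217371e-02, -9.90996644e-01]]), 't': array([0.08227818, 0.50836173, 0.89802722])}
{'t': 0.1, 'q': array([-1.44100148e+00,  5.33003276e-02,  1.61420594e+00,  1.75162447e-05,
        1.47601388e+00, -1.19004208e-01]), 'dq': array([-0.00063445, -0.00045866, -0.00174211,  0.00173693,  0.0001717 ,
        0.0025558 ]), 'effort': array([-6.19419043e-04, -3.94904423e+01, -3.71366429e+01, -2.42925917e-04,
        3.88341694e-03, -2.05243276e-05]), 'tool_pos': array([ 0.15382608, -0.60516769,  0.23015067]), 'tool_rot': array([-3.11540319e+00, -3.89563662e-01, -1.10458611e-05]), 'contact_force': array([-0.01401625,  0.7251876 ,  0.45928387]), 'wrist_torque': array([-0.00089314,  0.03266989, -0.05606132]), 'grip_force': 0.0, 'opening': 0.08530064709552847}
```

View pics/side0.png

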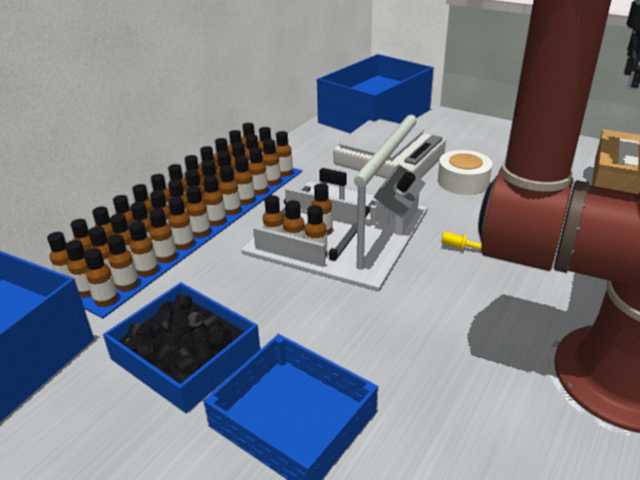

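View pics/top0.png

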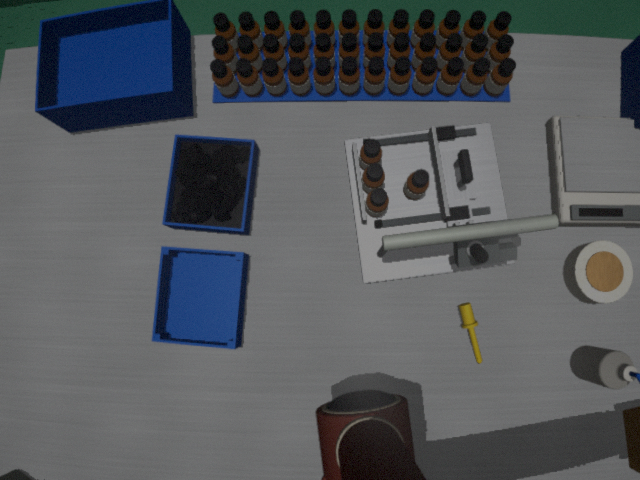

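The side view shows the fixture at about (340,230) with the lamp bar over the slanted block. The empty basket is at (290,405) and the yellow decoy at (460,241).

The top view shows:
- Plate corners at about (345,140), (491,124), (518,264) and (363,281).
- Row caps at (371,145), (374,172) and (376,197).
- Stray bottle cap at (420,177).
- Pin knob at (478,252).
- Lamp bar from (385,243) to (557,222).
- Empty basket centred at (201,298), nearer the robot.

```bash
cat > h.py <<'E'
import numpy as np,cv2
from station import *
C={n:get_calibration(n) for n in("side","top")}
def ray(n,p):
    c=C[n];K=np.array([[c['fx'],0,c['cx']],[0,c['fy'],c['cy']],[0,0,1]])
    u=cv2.undistortPoints(np.array([[p]],float),K,c['dist_coeffs'])[0,0]
    d=c['R'].T@np.array([u[0],u[1],1]);return -c['R'].T@c['t'],d/np.linalg.norm(d)
def onz(n,p,z):
    o,d=ray(n,p);return o+d*(z-o[2])/d[2]
def tri(ps,pt):
    (a,d),(b,e)=ray("side",ps),ray("top",pt)
    s=np.linalg.lstsq(np.c_[d,-e],b-a,rcond=None)[0];p,q=a+d*s[0],b+e*s[1]
    return (p+q)/2,np.linalg.norm(p-q)
def proj(n,X):
    c=C[n];K=np.array([[c['fx'],0,c['cx']],[0,c['fy'],c['cy']],[0,0,1]])
    return cv2.projectPoints(np.array(X,float).reshape(-1,3),cv2.Rodrigues(c['R'])[0],c['t'],K,c['dist_coeffs'])[0][:,0]
E
python3 - <<'E'
from h import *
np.set_printoptions(precision=4,suppress=True)
t=cv2.imread("pics/top0.png");s=cv2.imread("pics/side0.png")
print("plate");[print(onz("top",p,.012)[:2]) for p in((345,140),(491,124),(518,264),(363,281))]
print("basket rim z55");[print(onz("top",p,.055)[:2]) for p in((160,248),(249,250),(242,347),(153,345))]
g=cv2.cvtColor(t,cv2.COLOR_BGR2GRAY)
print("caps")
n,l,st,ce=cv2.connectedComponentsWithStats((g[120:285,340:560]<50).astype('uint8'))
for a,c in zip(st[1:],ce[1:]):
    if a[4]>20: p=c+[340,120];print(p,a,onz("top",p,.117)[:2])
def crop(im,x,y,w,h,k,f): cv2.imwrite(f,cv2.resize(im[y:y+h,x:x+w],None,fx=k,fy=k,interpolation=cv2.INTER_CUBIC))
a=cv2.resize(t[110:290,335:565],(766,600)); cv2.imwrite("pics/ct.png",a)
a=cv2.resize(s[105:285,235:455],(733,600)); cv2.imwrite("pics/cs.png",a)
E
```

```text
plate
[0.7021 0.052 ]
[ 0.7373 -0.2449]
[ 0.4529 -0.2854]
[0.4207 0.0176]
basket rim z55
[0.4793 0.4035]
[0.476  0.2314]
[0.2972 0.2408]
[0.2969 0.4103]
caps
[445.8828 132.9372] [ 96   6  23  15 239] [ 0.6806 -0.1285]
[447.4205 194.7318] [ 88  13  41  89 440] [ 0.5674 -0.1271]
[373.8301 173.5097] [  21   19   27   74 1030] [0.6054 0.0017]
[464.016  166.8529] [115  30  17  37 374] [ 0.618  -0.1585]
[417.9286 181.131 ] [ 66  50  22  24 336] [ 0.5917 -0.0757]
[378.3137 223.549 ] [ 35 100   8   8  51] [ 0.5163 -0.0052]
[457.5188 249.985 ] [113 121  15  25 133] [ 0.4702 -0.1418]
[477.8674 254.0287] [130 124  18  21 279] [ 0.4631 -0.1772]
```

View pics/ct.png

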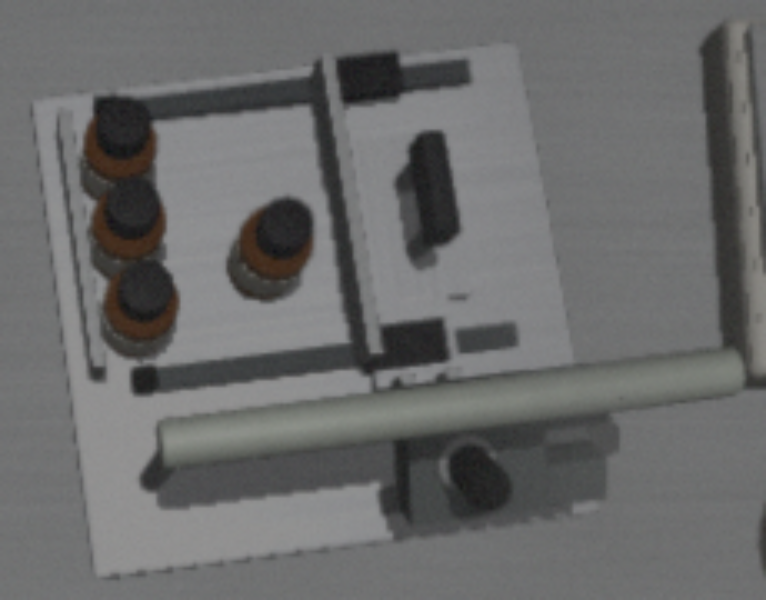

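View pics/cs.png

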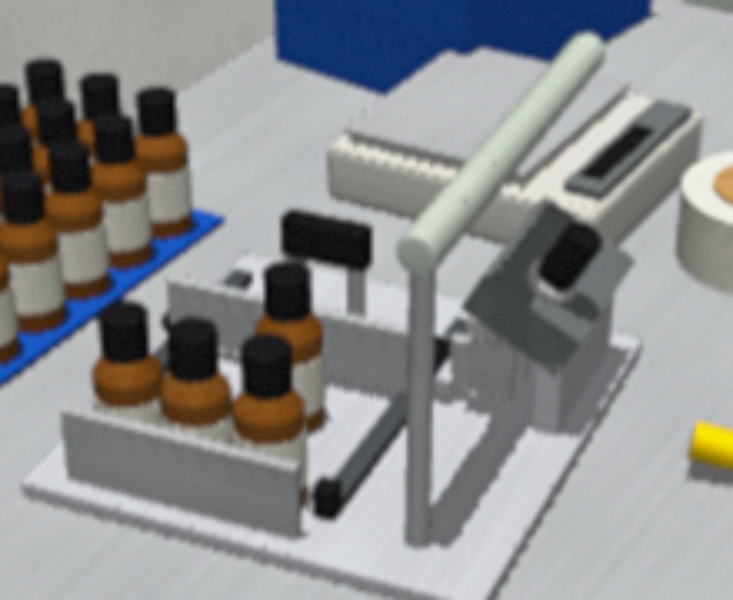

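```bash
python3 - <<'E'
from h import *
np.set_printoptions(precision=4,suppress=True)
P=np.array([onz("top",p,.012)[:2] for p in((345,140),(491,124),(518,264),(363,281))])
F=np.array([[.125,.14],[.125,-.16],[-.165,-.16],[-.165,.14]])
M,_=cv2.estimateAffinePartial2D(F,P);yaw=np.arctan2(M[1,0],M[0,0]);print("yaw",np.degrees(yaw),np.hypot(M[1,0],M[0,0]),M[:,2])
R=np.array([[np.cos(yaw),-np.sin(yaw)],[np.sin(yaw),np.cos(yaw)]]);o=P.mean(0)-R@F.mean(0);print("o",o,(P-o)@R)
fx=lambda X:np.r_[(X[:2]-o)@R,X[2:]]
c=lambda x,y:(335+x/3.33,110+y/3.333); s=lambda x,y:(235+x/3.332,105+y/3.333)
for n,p in dict(stray=(287,222),a=(147,283),b=(133,203),c=(124,118)).items():
    X=onz("top",c(*p),.117);print(n,X,fx(X))
for n,a,b in (("knobtop",(585,238),(492,492)),("knobbot",(552,278),(462,460)),("bar+",(418,252),(165,440)),("bar-",(590,50),(735,370)),("stray",(289,270),(287,222)),
   ("gripfar",(288,215),(430,133)),("gripnear",(368,230),(440,240)),("blockfar-near",(550,362),(415,520))):
    X,e=tri(s(*a),c(*b));print(n,X,e,fx(X))
E
```

```text
yaw 6.949913919131713 0.995441892099216 [ 0.5968 -0.1029]
o [ 0.5969 -0.1028] [[ 0.1232  0.141 ]
 [ 0.1222 -0.158 ]
 [-0.165  -0.1638]
 [-0.1603  0.1409]]
stray [ 0.5999 -0.0817  0.117 ] [0.0055 0.0207 0.117 ]
a [ 0.5669 -0.0072  0.117 ] [-0.0182  0.0986  0.117 ]
b [ 0.6101 -0.0003  0.117 ] [0.0255 0.1002 0.117 ]
c [0.6569 0.004  0.117 ] [0.0725 0.0987 0.117 ]
knobtop [ 0.457  -0.1809  0.1312] 0.0028672377075186525 [-0.1484 -0.0606  0.1312]
knobbot [ 0.475  -0.1743  0.1024] 0.00016426899856046773 [-0.1297 -0.0562  0.1024]
bar+ [ 0.4745 -0.0087  0.1998] 6.983734112809519e-05 [-0.1101  0.1083  0.1998]
bar- [ 0.5082 -0.2833  0.1992] 0.0004344346296692728 [-0.1099 -0.1684  0.1992]
stray [ 0.6001 -0.0815  0.1173] 0.0006404712097489644 [0.0058 0.0208 0.1173]
gripfar [ 0.6542 -0.1641  0.101 ] 9.36392081959013e-05 [ 0.0495 -0.0678  0.101 ]
gripnear [ 0.5945 -0.1651  0.106 ] 0.0030420057065749817 [-0.0099 -0.0615  0.106 ]
blockfar-near [ 0.454  -0.1541  0.0611] 0.017543183262460207 [-0.148  -0.0336  0.0611]
```

servo_tool(
  increments=[
    [1,0,0,-10,-10.34],
    [1,0,0,-10,-10.34],
    [1,0,0,-10,-10.34],
    [1,0,0,-10,-10.34],
    [1,0,0,-10,-10.34],
    [1,0,0,-10,-10.34],
    [1,0,0,-10,-10.34],
    [1,0,0,0,-10.3],
  ],
  force=40,
)

```text
t: 1.1
tool_pos: [0.1539, -0.6059, 0.302]
tool_rot: [2.075, 2.357, -0.001]
contact_force: [-0.2, 0.9, -0.7]
opening: 0.0855
grip_force: 0.0
```

servo_tool(
  increments=[
    [1,38.8,42.2,0,0],
    [1,38.8,42.2,0,0],
    [1,38.8,42.2,0,0],
    [1,38.8,42.2,0,0],
    [1,38.8,42.2,0,0],
    [1,38.8,42.2,0,0],
    [1,38.8,42.2,0,0],
    [1,38.8,42.2,0,0],
    [1,38.8,42.2,0,0],
    [1,38.8,42.2,0,0],
    [1,38.8,42.2,0,0],
    [1,0,0,0,0],
  ],
)

```text
t: 2.6
tool_pos: [0.5644, -0.1229, 0.3003]
tool_rot: [-2.076, -2.356, 0.0]
contact_force: [-0.6, -0.9, 0.3]
opening: 0.0854
grip_force: 0.0
```

```bash
cat >> h.py <<'E'
from scipy.spatial.transform import Rotation as Ro
def rel(X):
    o=get_obs();r=Ro.from_rotvec(o['tool_rot']);return r.inv().apply(np.array(X)-o['tool_pos'])*1e3
yaw=np.radians(6.95);o2=np.array([.5969,-.1028]);Rf=np.array([[np.cos(yaw),-np.sin(yaw)],[np.sin(yaw),np.cos(yaw)]])
def w(x,y,z): return np.r_[o2+Rf@[x,y],z]
E
python3 - <<'E'
from h import *
o=get_obs();print(o['t'],Ro.from_rotvec(o['tool_rot']).as_matrix().round(4),rel([.600,-.0816,.088]).round(1))
E
```

```text
2.6 [[-0.126   0.992  -0.0014]
 [ 0.992   0.126   0.0011]
 [ 0.0013 -0.0012 -1.    ]] [ 36.2  40.8 212.3]
```

servo_tool(
  increments=[
    [1,36.2,40.8,10,0],
    [1,0,0,50,0],
    [1,0,0,50,0],
    [1,0,0,40,0],
    [1,0,0,30,0],
    [1,0,0,20,0],
    [1,0,0,12.3,0],
    [1,0,0,0,0],
  ],
)

```text
t: 3.6
tool_pos: [0.599, -0.0853, 0.0886]
tool_rot: [-2.083, -2.351, 0.001]
contact_force: [0.4, -0.4, 0.3]
opening: 0.0856
grip_force: 0.0
```

servo_tool(
  increments=[
    [0.2,0,0,0,0],
    [0.2,0,0,0,0],
    [0.2,0,0,0,0],
    [0.2,0,0,0,0],
    [0.2,0,0,0,0],
    [0.2,0,0,0,0],
  ],
  force=40,
)

```text
t: 4.35
tool_pos: [0.6, -0.0853, 0.0899]
tool_rot: [2.082, 2.351, 0.001]
contact_force: [0.7, 0.8, 5.0]
opening: 0.0281
grip_force: 39.5
```

servo_tool(
  increments=[
    [0.2,0,0,-10,0],
    [0.2,0,0,-30,0],
    [0.2,0,0,-50,0],
    [0.2,0,0,-50,0],
    [0.2,0,0,-20,0],
    [0.2,20,-7,0,0],
    [0.2,40,-15,0,0],
    [0.2,40,-15,0,0],
    [0.2,40,-15,0,0],
    [0.2,40,-15,0,0],
    [0.2,40,-15,0,0],
    [0.2,40,-15,0,0],
  ],
)

```text
t: 5.85
tool_pos: [0.4684, 0.1628, 0.2451]
tool_rot: [-2.08, -2.349, 0.007]
contact_force: [-0.3, -0.3, -1.1]
opening: 0.0278
grip_force: 39.5
```

servo_tool(
  increments=[
    [0.2,40,-15,0,0],
    [0.2,40,-15,0,0],
    [0.2,40,-15,0,0],
    [0.2,30,-12,0,0],
    [0.2,15,-6,0,0],
    [0.2,0,0,0,0],
    [0.2,0,0,0,0],
  ],
)

```text
t: 6.72
tool_pos: [0.3892, 0.3166, 0.2482]
tool_rot: [2.084, 2.351, -0.002]
contact_force: [-0.4, -0.6, -1.1]
opening: 0.0277
grip_force: 39.5
```

```bash
python3 - <<'E'
from h import *
im=get_image("top");cv2.imwrite("pics/t1.png",im[:,:,::-1]);im2=get_image("side");cv2.imwrite("pics/s1.png",np.vstack([im2[100:480,150:470]])[:,:,::-1])
print(get_obs(),rel([.387,.3215,.1]).round(1))
E
```

```text
{'t': 6.825, 'q': array([ 5.34169608e-01, -2.57401981e-01,  1.87159080e+00, -2.85728747e-04,
        1.52776400e+00,  4.14660628e-01]), 'dq': array([-0.00148985, -0.00026984, -0.00470931,  0.00259545,  0.00121086,
        0.00104633]), 'effort': array([ 2.61300076e-01, -2.66533595e+01, -3.79072630e+01,  1.21549549e-02,
        3.86724947e-03, -1.82608001e-03]), 'tool_pos': array([0.38961895, 0.31658902, 0.24878543]), 'tool_rot': array([ 2.08469282e+00,  2.35003078e+00, -6.75781986e-04]), 'contact_force': array([ 0.34159613,  0.50078912, -0.74625139]), 'wrist_torque': array([-0.03439813, -0.00831391,  0.02947483]), 'grip_force': 39.50771927833557, 'opening': 0.02807684751987498} [  5.2  -2.  148.8]
```

View pics/s1.png

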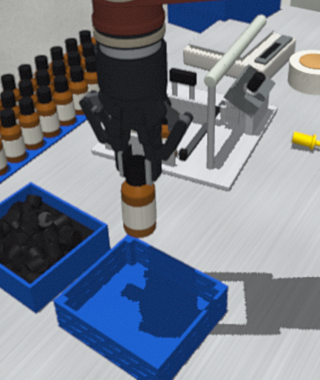

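The bottle hangs upright at (140,205) over the empty basket centred at (145,310). I'm lowering it now.

servo_tool(
  increments=[
    [0.2,5,-2,20,0],
    [0.2,0,0,40,0],
    [0.2,0,0,40,0],
    [0.2,0,0,30,0],
    [0.2,0,0,20,0],
    [0.2,0,0,10,0],
    [0.2,0,0,2,0],
    [0.2,0,0,0,0],
    [0.2,0,0,0,0],
  ],
)

```text
t: 7.95
tool_pos: [0.3873, 0.3226, 0.0881]
tool_rot: [2.083, 2.351, 0.003]
contact_force: [-0.7, -0.3, -0.8]
opening: 0.0278
grip_force: 39.5
```

servo_tool(
  increments=[
    [0.2,0,0,2,0],
    [0.2,0,0,1,0],
    [0.2,0,0,0,0],
  ],
)

```text
t: 8.32
tool_pos: [0.3865, 0.3221, 0.0839]
tool_rot: [-2.083, -2.352, 0.0]
contact_force: [0.0, 0.5, -0.7]
opening: 0.0279
grip_force: 39.5
```

servo_tool(
  increments=[
    [0.2,0,0,1,0],
    [0.2,0,0,0.5,0],
    [0.2,0,0,0,0],
  ],
)

```text
t: 8.7
tool_pos: [0.3867, 0.3223, 0.0829]
tool_rot: [2.083, 2.352, 0.0]
contact_force: [-0.1, 0.6, 1.9]
opening: 0.0282
grip_force: 39.6
```

servo_tool(
  increments=[
    [0.5,0,0,0,0],
    [0.9,0,0,0,0],
    [0.9,0,0,0,0],
    [0.9,0,0,-20,0],
    [1,0,0,-50,0],
    [1,0,0,-50,0],
    [1,0,0,-60,10],
    [1,0,0,-60,10],
    [1,0,0,-60,10],
    [1,0,0,-40,10],
    [1,0,0,0,10],
    [1,0,0,0,10],
  ],
)

```text
t: 10.2
tool_pos: [0.3868, 0.3222, 0.4234]
tool_rot: [-2.982, -0.986, -0.003]
contact_force: [-0.1, 0.7, -0.2]
opening: 0.0853
grip_force: 0.0
```

servo_tool(
  increments=[
    [1,0,0,0,10],
    [1,0,0,0,10],
    [1,0,0,0,10],
    [1,0,0,0,0],
  ],
)

```text
t: 10.7
tool_pos: [0.3865, 0.3221, 0.4224]
tool_rot: [3.136, 0.193, -0.0]
contact_force: [0.8, -0.1, 0.5]
opening: 0.0853
grip_force: 0.0
```

```bash
python3 - <<'E'
from h import *
o=get_obs();print(o['t'],o['q'].round(3),o['tool_pos'],rel([.7,.0853,.43]).round(1))
im2=get_image("side");cv2.imwrite("pics/s2.png",im2[:,:,::-1])
E
```

```text
10.7 [ 0.547 -0.279  1.606 -0.     1.814  1.994] [0.38654588 0.32211294 0.42237893] [282.  273.5  -7.6]
```

View pics/s2.png

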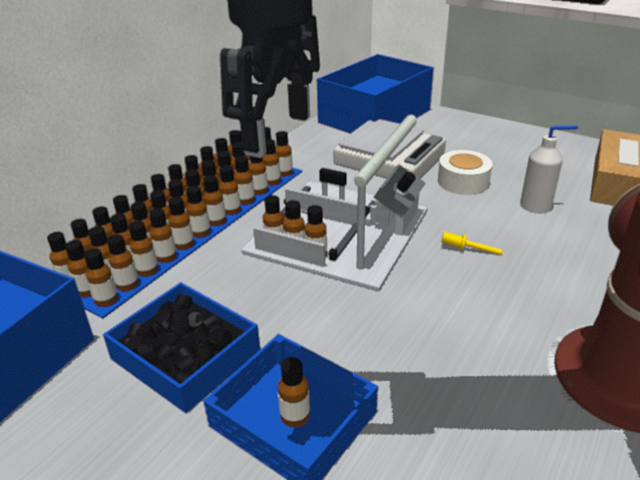

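The bottle stands upright at (293,392) in the empty basket, and the row is undisturbed at (271–316,215). Next I'll move to the outer reach, on the 7° azimuth, to find out whether the tool tilts there.

servo_tool(
  increments=[
    [1,40,39,0,0],
    [1,40,39,0,0],
    [1,40,39,0,0],
    [1,40,39,0,0],
    [1,40,39,0,0],
    [1,40,39,0,0],
    [1,42,40,0,0],
    [1,0,0,0,0],
  ],
)

```text
t: 11.75
tool_pos: [0.7018, 0.0811, 0.4187]
tool_rot: [3.136, 0.187, -0.007]
contact_force: [-1.0, 0.7, -0.8]
opening: 0.0851
grip_force: 0.0
```

servo_tool(
  increments=[
    [1,50,0,0,0],
    [1,50,0,0,0],
    [1,50,0,0,0],
    [1,50,0,0,0],
    [1,50,0,0,0],
    [1,50,0,0,0],
  ],
)

```text
t: 12.5
tool_pos: [0.9472, 0.1153, 0.382]
tool_rot: [-3.133, -0.195, -0.023]
contact_force: [1.1, 0.2, -1.6]
opening: 0.0856
grip_force: 0.0
```

```bash
python3 - <<'E'
from h import *
o=get_obs();print(o['t'],o['q'].round(3),o['tool_pos'],Ro.from_rotvec(o['tool_rot']).as_matrix().round(3))
E
```

```text
12.5 [0.042 1.019 0.066 0.004 2.042 1.491] [0.94717371 0.11530483 0.38198486] [[ 0.992  0.124  0.014]
 [ 0.124 -0.992  0.004]
 [ 0.015 -0.002 -1.   ]]
```

servo_tool(
  increments=[
    [1,60,0,0,0],
    [1,60,0,0,0],
    [1,60,0,0,0],
    [1,60,0,0,0],
  ],
)

```text
t: 13.0
tool_pos: [1.008, 0.1232, 0.3454]
tool_rot: [-3.114, -0.194, -0.268]
contact_force: [0.6, -0.0, 0.4]
opening: 0.0854
grip_force: 0.0
```

```bash
python3 - <<'E'
from h import *
o=get_obs();print(o['t'],o['q'].round(3),o['tool_pos'],Ro.from_rotvec(o['tool_rot']).as_matrix().round(3))
E
```

```text
13.0 [0.045 1.067 0.057 0.014 1.846 1.496] [1.00801912 0.12319809 0.34536765] [[ 0.978  0.124  0.17 ]
 [ 0.122 -0.992  0.021]
 [ 0.171  0.    -0.985]]
```

The tilt grows outward and along the fixture's x-z plane, as wanted, so I'll keep pushing.

servo_tool(
  increments=[
    [1,60,0,0,0],
    [1,60,0,0,0],
    [1,60,0,0,0],
    [1,60,0,0,0],
  ],
)

```text
t: 13.5
tool_pos: [1.0564, 0.1292, 0.3297]
tool_rot: [-3.078, -0.191, -0.49]
contact_force: [-1.0, 0.4, -0.3]
opening: 0.0855
grip_force: 0.0
```

```bash
cat > st.py <<'E'
from h import *
np.set_printoptions(suppress=True)
o=get_obs();m=Ro.from_rotvec(o['tool_rot']).as_matrix();z=m[:,2]
print(o['t'],o['q'].round(3),o['tool_pos'].round(4),m.round(3).tolist(),"tilt",np.degrees(np.arccos(-z[2])).round(2),"az",np.degrees(np.arctan2(z[1],z[0])).round(2))
E
python3 st.py
```

```text
13.5 [0.046 1.093 0.057 0.024 1.676 1.499] [1.0564 0.1292 0.3297] [[0.943, 0.124, 0.308], [0.118, -0.992, 0.038], [0.311, 0.001, -0.951]] tilt 18.1 az 7.02
```

servo_tool(
  increments=[
    [1,60,0,0,0],
    [1,60,0,0,0],
    [1,60,0,0,0],
    [1,60,0,0,0],
  ],
)

```text
t: 14.0
tool_pos: [1.0931, 0.1327, 0.349]
tool_rot: [-3.026, -0.184, -0.714]
contact_force: [0.5, 0.9, -0.1]
opening: 0.0855
grip_force: 0.0
```

```bash
python3 st.py
```

```text
14.0 [0.045 1.09  0.056 0.034 1.533 1.501] [1.0931 0.1327 0.349 ] [[0.888, 0.121, 0.444], [0.109, -0.993, 0.054], [0.447, 0.0, -0.894]] tilt 26.56 az 6.92
```

servo_tool(
  increments=[
    [1,30,0,0,0],
    [1,0,0,0,0],
    [1,-20,0,0,0],
    [1,-30,0,0,0],
  ],
)

```text
t: 14.5
tool_pos: [1.0521, 0.1273, 0.3283]
tool_rot: [-3.019, -0.183, -0.738]
contact_force: [1.2, -1.0, -0.2]
opening: 0.0853
grip_force: 0.0
```

```bash
python3 st.py
```

```text
14.5 [0.041 0.822 0.515 0.038 1.326 1.49 ] [1.0521 0.1273 0.3283] [[0.881, 0.121, 0.458], [0.107, -0.993, 0.055], [0.461, 0.0, -0.887]] tilt 27.46 az 6.89
```

```bash
cat >> h.py <<'E'
ax=np.r_[Rf@[-np.sin(np.radians(28)),0],np.cos(np.radians(28))]
mouth=w(-.127,-.060,.0945)
E
python3 - <<'E'
from h import *
print(rel(w(-.20,-.06,.30)).round(1), rel(mouth+.12*ax).round(1),mouth)
E
```

```text
[-616.   233.5 -288.3] [-647.2  233.5 -192.3] [ 0.47809337 -0.17772653  0.0945    ]
```

servo_tool(
  increments=[
    [1,-44,16.7,-20.6,0],
    [1,-44,16.7,-20.6,0],
    [1,-44,16.7,-20.6,0],
    [1,-44,16.7,-20.6,0],
    [1,-44,16.7,-20.6,0],
    [1,-44,16.7,-20.6,0],
    [1,-44,16.7,-20.6,0],
    [1,-44,16.7,-20.6,0],
    [1,-44,16.7,-20.6,0],
    [1,-44,16.7,-20.6,0],
    [1,-44,16.7,-20.6,0],
    [1,0,0,0,0],
  ],
)

```text
t: 16.0
tool_pos: [0.5425, -0.1206, 0.308]
tool_rot: [-3.02, -0.178, -0.74]
contact_force: [-0.2, -0.2, 0.5]
opening: 0.0855
grip_force: 0.0
```

```bash
python3 st.py; python3 - <<'E'
from h import *
print(rel(w(-.20,-.06,.30)).round(1), rel(mouth+.12*ax).round(1))
E
```

```text
16.0 [-0.487 -0.447  1.97   0.282  1.226  0.923] [ 0.5425 -0.1206  0.308 ] [[0.881, 0.117, 0.459], [0.105, -0.993, 0.053], [0.462, 0.001, -0.887]] tilt 27.52 az 6.6
[-131.1   49.4  -59.2] [-162.3   49.2   36.8]
```

servo_tool(
  increments=[
    [1,-32.7,12.4,-14.8,0],
    [1,-32.7,12.4,-14.8,0],
    [1,-32.7,12.4,-14.8,0],
    [1,-32.7,12.4,-14.8,0],
    [1,-10,0,30,0],
    [1,-10,0,30,0],
    [1,-11,0,30,0],
    [1,0,0,0,0],
    [1,0,0,0,0],
  ],
)

```text
t: 17.12
tool_pos: [0.4227, -0.1845, 0.2077]
tool_rot: [-3.019, -0.184, -0.741]
contact_force: [-0.3, 1.2, 0.1]
opening: 0.0857
grip_force: 0.0
```

```bash
python3 st.py; python3 - <<'E'
from h import *
print(rel(mouth+.12*ax).round(1), rel(mouth+.011*ax).round(1))
im=get_image("side");cv2.imwrite("pics/s3.png",cv2.resize(im[80:300,260:500,::-1],None,fx=2.5,fy=2.5))
im=get_image("top");cv2.imwrite("pics/t3.png",im[:,:,::-1])
E
```

```text
17.125 [-0.806 -0.647  2.263  0.4    1.248  0.568] [ 0.4227 -0.1845  0.2077] [[0.88, 0.121, 0.459], [0.108, -0.993, 0.055], [0.463, 0.002, -0.887]] tilt 27.56 az 6.77
[-3.8 -0.   6.1] [ -3.   -0.2 115.1]
```

View pics/s3.png

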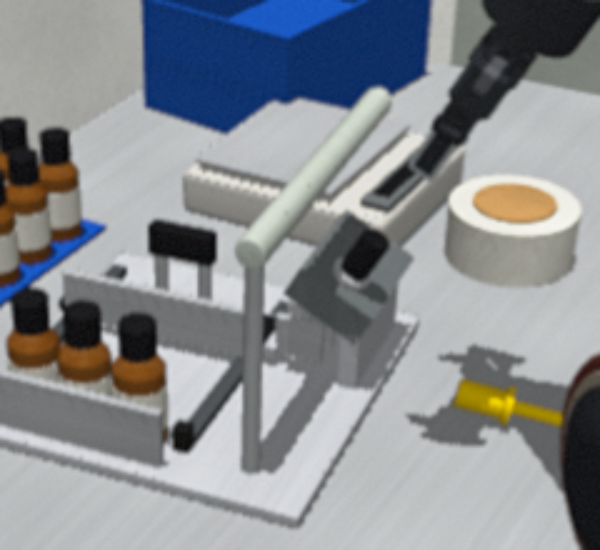

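The gripper, at (430,165), lines up with the knob's axis at (365,250) and clears the lamp bar. I'm advancing along the axis.

servo_tool(
  increments=[
    [1,-3.4,0,20,0],
    [1,0,0,25,0],
    [1,0,0,25,0],
    [1,0,0,20,0],
    [1,0,0,15,0],
    [1,0,0,8,0],
    [1,0,0,0,0],
    [1,0,0,0,0],
  ],
)

```text
t: 18.23
tool_pos: [0.4711, -0.1788, 0.1052]
tool_rot: [-3.02, -0.183, -0.74]
contact_force: [-0.1, 0.5, 0.7]
opening: 0.0854
grip_force: 0.0
```

servo_tool(
  increments=[
    [0.2,0,0,0,0],
    [0.2,0,0,0,0],
    [0.2,0,0,0,0],
    [0.2,0,0,0,0],
    [0.2,0,0,0,0],
    [0.2,0,0,0,0],
  ],
  force=50,
)

```text
t: 18.98
tool_pos: [0.4706, -0.1778, 0.1043]
tool_rot: [-3.018, -0.184, -0.737]
contact_force: [-4.7, 3.6, 5.7]
opening: 0.0229
grip_force: 48.7
```

```bash
python3 st.py; python3 - <<'E'
from h import *
print(rel(mouth).round(1))
im=get_image("side");cv2.imwrite("pics/s4.png",cv2.resize(im[80:300,260:500,::-1],None,fx=2.5,fy=2.5))
E
```

```text
18.975 [-0.704 -0.395  2.279  0.426  0.964  0.551] [ 0.4706 -0.1778  0.1043] [[0.881, 0.122, 0.457], [0.107, -0.993, 0.057], [0.461, -0.001, -0.887]] tilt 27.45 az 7.1
[ 2.1  0.8 12.1]
```

View pics/s4.png

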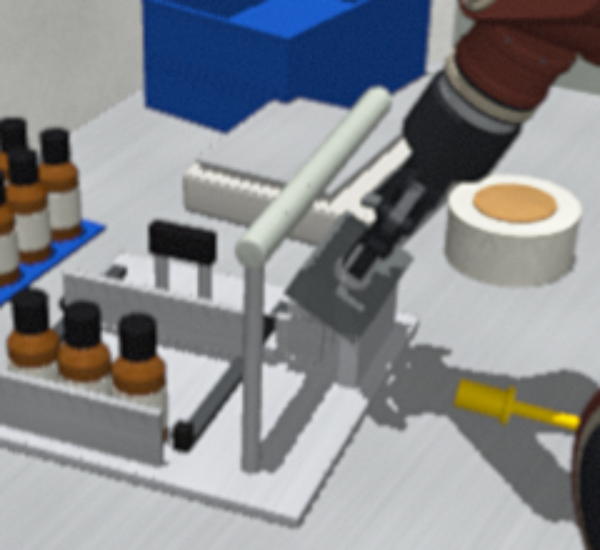

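The pads are closed on the knob at (360,255), with an opening that matches its diameter. I'm drawing the pin slowly.

servo_tool(
  increments=[
    [0.2,0,0,-4,0],
    [0.2,0,0,-6,0],
    [0.2,0,0,-8,0],
    [0.2,0,0,0,0],
  ],
)

```text
t: 19.52
tool_pos: [0.4622, -0.1791, 0.1206]
tool_rot: [-3.018, -0.184, -0.738]
contact_force: [-2.6, 4.9, 1.0]
opening: 0.0227
grip_force: 49.4
```

servo_tool(
  increments=[
    [0.2,0,0,-12,0],
    [0.2,0,0,-15,0],
    [0.2,0,0,-15,0],
    [0.2,0,0,-15,0],
    [0.2,0,0,-12,0],
    [0.2,0,0,0,0],
    [0.2,0,0,0,0],
  ],
)

```text
t: 20.4
tool_pos: [0.4308, -0.1833, 0.1811]
tool_rot: [-3.019, -0.183, -0.738]
contact_force: [0.4, 0.1, -1.2]
opening: 0.0225
grip_force: 49.3
```

```bash
python3 st.py; python3 - <<'E'
from h import *
print(rel(mouth).round(1))
im=get_image("side");cv2.imwrite("pics/s5.png",cv2.resize(im[80:300,260:500,::-1],None,fx=2.5,fy=2.5))
E
```

```text
20.4 [-0.787 -0.603  2.28   0.403  1.184  0.562] [ 0.4308 -0.1833  0.1811] [[0.881, 0.12, 0.458], [0.107, -0.993, 0.055], [0.461, 0.001, -0.887]] tilt 27.46 az 6.85
[ 2.3  0.1 98.8]
```

View pics/s5.png

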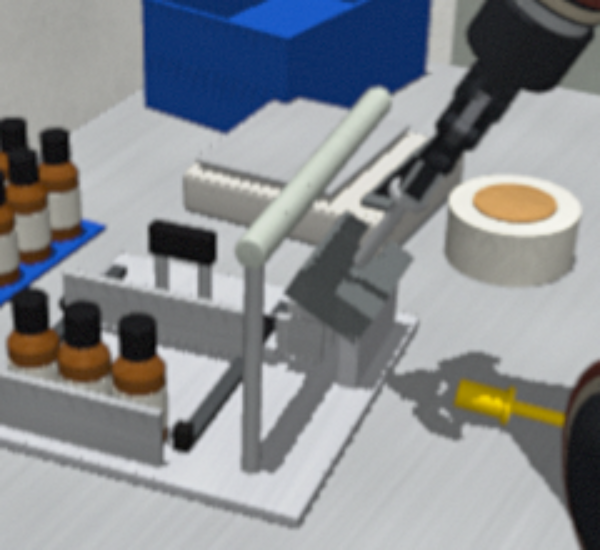

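The pin is fully out: its tip is above the face at (370,260) and the contact force is about zero. I'm shifting to the notch.

servo_tool(
  increments=[
    [0.2,0,15,0,0],
    [0.2,0,20,0,0],
    [0.2,0,15,0,0],
    [0.2,0,10,0,0],
    [0.2,0,0,0,0],
    [0.2,0,0,0,0],
  ],
)

```text
t: 21.2
tool_pos: [0.4381, -0.2424, 0.1811]
tool_rot: [-3.018, -0.183, -0.738]
contact_force: [0.0, 0.0, 0.1]
opening: 0.0227
grip_force: 49.3
```

```bash
python3 st.py; python3 - <<'E'
from h import *
print(rel(np.array([.4706,-.1778,.1043])+np.r_[Rf@[0,-.06],0]).round(1))
E
```

```text
21.2 [-0.879 -0.464  2.192  0.434  1.175  0.45 ] [ 0.4381 -0.2424  0.1811] [[0.881, 0.121, 0.458], [0.107, -0.993, 0.056], [0.461, -0.0, -0.887]] tilt 27.46 az 6.97
[ 0.2 -0.2 86.6]
```

servo_tool(
  increments=[
    [0.2,0,0,8,0],
    [0.2,0,0,10,0],
    [0.2,0,0,10,0],
    [0.2,0,0,10,0],
    [0.2,0,0,0,0],
  ],
)

```text
t: 21.82
tool_pos: [0.4553, -0.2398, 0.1461]
tool_rot: [-3.017, -0.183, -0.735]
contact_force: [-0.4, -0.2, -1.8]
opening: 0.0226
grip_force: 49.3
```

```bash
python3 - <<'E'
from h import *
print(rel(np.array([.4706,-.1778,.1043])+np.r_[Rf@[0,-.06],0]).round(1))
im=get_image("side");cv2.imwrite("pics/s6.png",cv2.resize(im[120:280,330:480,::-1],None,fx=3.5,fy=3.5))
E
```

```text
[ 0.9  0.4 47.5]
```

View pics/s6.png

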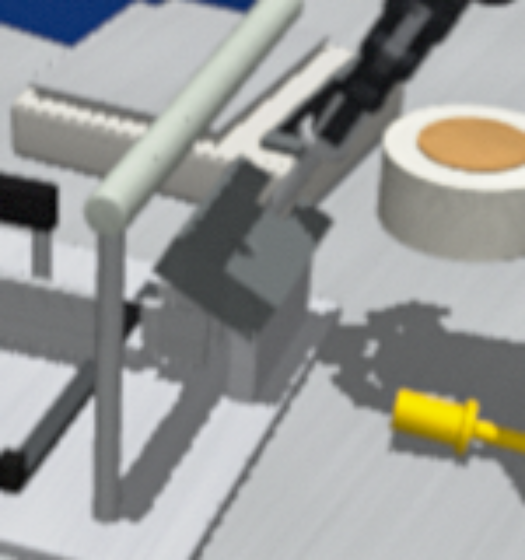

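The shank is entering the block at about (280,205) with no contact force. I'll keep lowering.

servo_tool(
  increments=[
    [0.2,-0.5,0,10,0],
    [0.2,0,0,12,0],
    [0.2,0,0,12,0],
    [0.2,0,0,8,0],
    [0.2,0,0,2.5,0],
    [0.2,0,0,0,0],
    [0.2,0,0,0,0],
  ],
)

```text
t: 22.75
tool_pos: [0.4756, -0.2384, 0.1083]
tool_rot: [-3.019, -0.183, -0.739]
contact_force: [-0.2, 0.2, -1.4]
opening: 0.023
grip_force: 49.3
```

```bash
python3 - <<'E'
from h import *
print(rel(np.array([.4706,-.1778,.1043])+np.r_[Rf@[0,-.06],0]).round(1))
E
```

```text
[ 0.2 -0.8  4.7]
```

servo_tool(
  increments=[
    [0.2,0,0,2,0],
    [0.2,0,0,1.5,0],
    [0.2,0,0,0,0],
    [0.2,0,0,0,0],
  ],
)

```text
t: 23.25
tool_pos: [0.4771, -0.238, 0.1048]
tool_rot: [-3.019, -0.183, -0.738]
contact_force: [0.9, 0.1, -0.2]
opening: 0.0228
grip_force: 49.3
```

servo_tool(
  increments=[
    [0.2,0,0,1,0],
    [0.2,0,0,0.5,0],
    [0.2,0,0,0,0],
  ],
)

```text
t: 23.62
tool_pos: [0.4777, -0.238, 0.1039]
tool_rot: [-3.019, -0.184, -0.737]
contact_force: [-4.8, 0.4, 3.0]
opening: 0.0226
grip_force: 50.1
```

The pin is seated, so I'll release and back off along the axis.

servo_tool(
  increments=[
    [0.6,0,0,0,0],
    [0.9,0,0,0,0],
    [0.9,0,0,0,0],
    [0.9,0,0,-10,0],
    [0.9,0,0,-25,0],
    [0.9,0,0,-35,0],
    [0.9,0,0,-35,0],
    [0.9,0,0,0,0],
  ],
)

```text
t: 24.62
tool_pos: [0.4302, -0.2455, 0.2008]
tool_rot: [-3.023, -0.183, -0.746]
contact_force: [0.2, -1.0, -0.8]
opening: 0.0765
grip_force: 0.0
```

```bash
python3 st.py; python3 - <<'E'
from h import *
a=cv2.resize(get_image("side")[120:280,330:480,::-1],None,fx=2.5,fy=2.5);b=cv2.resize(get_image("top")[110:290,410:570,::-1],None,fx=2.222,fy=2.222)
cv2.imwrite("pics/s7.png",np.hstack([a,b[:400]]))
E
```

```text
24.625 [-0.899 -0.501  2.185  0.432  1.216  0.449] [ 0.4302 -0.2455  0.2008] [[0.879, 0.119, 0.462], [0.109, -0.993, 0.05], [0.465, 0.007, -0.885]] tilt 27.71 az 6.11
```

View pics/s7.png

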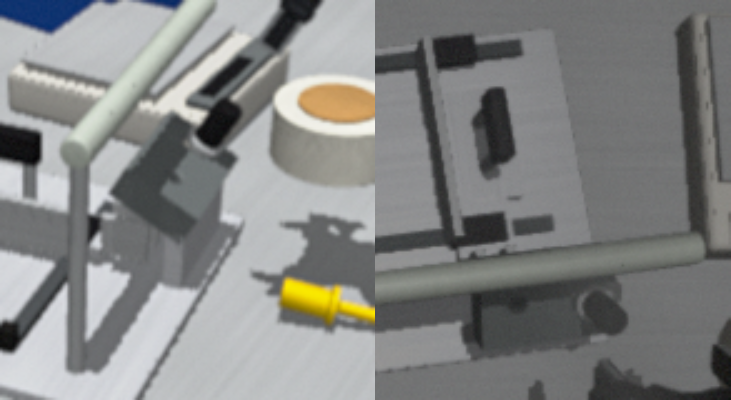

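The left half shows the pin hanging by its collar at the block's far side, knob at (218,120), and the bore at (165,180) is empty. The right half agrees, with the knob at (605,312) and the rail grip at (493,125). That makes 11 pictures viewed, one over the limit of 10, so I'll work from numbers only from here on.

```bash
python3 - <<'E'
from h import *
t=w(.035,-.105,.083);z=Ro.from_rotvec(get_obs()['tool_rot']).as_matrix()[:,2]
im=get_image("top");n=im.max(2)
print(rel(get_obs()['tool_pos']+[0,0,.12]).round(1)); print(rel(np.r_[(t-.2*z)[:2],.32]).round(1)); print(rel(t-.2*z).round(1),rel(t).round(1))
E
```

```text
[ 5.530e+01 -1.000e-01 -1.065e+02]
[169.1 -14.6 -52.4]
[141.7 -14.5   0.5] [141.9 -14.2 200.5]
```

servo_tool(
  increments=[
    [0,14,0,-27,0],
    [0,14,0,-27,0],
    [0,14,0,-27,0],
    [0,14,0,-27,0],
    [0,0,0,0,0],
  ],
)

```text
t: 25.4
tool_pos: [0.4303, -0.2441, 0.3197]
tool_rot: [-3.02, -0.185, -0.741]
contact_force: [0.2, -0.1, -0.6]
opening: -0.0002
grip_force: 0.0
```

```bash
python3 st.py;python3 - <<'E'
from h import *
t=w(.035,-.105,.083);z=Ro.from_rotvec(get_obs()['tool_rot']).as_matrix()[:,2]
print(rel(np.r_[(t-.2*z)[:2],.32]).round(1)); print(rel(t-.2*z).round(1),rel(t).round(1))
E
```

```text
25.4 [-0.897 -0.557  2.025  0.409  1.418  0.541] [ 0.4303 -0.2441  0.3197] [[0.88, 0.121, 0.459], [0.109, -0.993, 0.054], [0.463, 0.002, -0.887]] tilt 27.56 az 6.72
[110.9 -15.4  57.5]
[ 83.3 -15.5 110.4] [ 83.3 -15.5 310.4]
```

servo_tool(
  increments=[
    [0,37,-5.1,19.2,0],
    [0,37,-5.1,19.2,0],
    [0,37,-5.1,19.2,0],
    [0,0,0,0,0],
    [0,-14,0,26,0],
    [0,-14,0,26,0],
    [0,0,0,40,0],
    [0,0,0,40,0],
    [0,0,0,0,0],
    [0,0,0,0,0],
  ],
)

```text
t: 26.65
tool_pos: [0.5871, -0.2093, 0.1884]
tool_rot: [-3.019, -0.182, -0.738]
contact_force: [-0.3, 0.1, 1.3]
opening: -0.0001
grip_force: 0.0
```

```bash
python3 st.py;python3 - <<'E'
from h import *
print(rel(w(.035,-.105,.083)).round(1))
E
```

```text
26.65 [-0.601 -0.165  1.949  0.366  1.017  0.709] [ 0.5871 -0.2093  0.1884] [[0.881, 0.12, 0.458], [0.107, -0.993, 0.055], [0.461, 0.0, -0.887]] tilt 27.46 az 6.89
[  2.5   0.4 120.1]
```

servo_tool(
  increments=[
    [0,2.5,0,20,0],
    [0,0,0,25,0],
    [0,0,0,25,0],
    [0,0,0,25,0],
    [0,0,0,15,0],
    [0,0,0,8,0],
    [0,0,0,0,0],
  ],
)

```text
t: 27.52
tool_pos: [0.644, -0.2025, 0.0852]
tool_rot: [-3.019, -0.183, -0.738]
contact_force: [0.6, -0.0, -0.6]
opening: -0.0002
grip_force: 0.0
```

servo_tool(
  increments=[
    [0,0,-6,0,0],
    [0,0,-6,0,0],
    [0,0,-6,0,0],
    [0,0,-6,0,0],
    [0,0,-6,0,0],
    [0,0,-6,0,0],
    [0,0,0,0,0],
  ],
)

```text
t: 28.4
tool_pos: [0.6396, -0.1657, 0.0849]
tool_rot: [-3.018, -0.183, -0.738]
contact_force: [-0.3, -2.0, 0.6]
opening: 0.0004
grip_force: 0.5
```

servo_tool(
  increments=[
    [0,0,-7,0,0],
    [0,0,-7,0,0],
    [0,0,-7,0,0],
    [0,0,-7,0,0],
    [0,0,-7,0,0],
    [0,0,-7,0,0],
    [0,0,-7,0,0],
    [0,0,0,0,0],
  ],
)

```text
t: 29.4
tool_pos: [0.6332, -0.1166, 0.0843]
tool_rot: [-3.017, -0.184, -0.736]
contact_force: [0.2, -0.0, 1.3]
opening: 0.0004
grip_force: 0.0
```

servo_tool(
  increments=[
    [0,0,-3,0,0],
    [0,0,-3,0,0],
    [0,0,-2,0,0],
    [0,0,0,0,0],
  ],
)

```text
t: 29.9
tool_pos: [0.6323, -0.1096, 0.0843]
tool_rot: [-3.019, -0.183, -0.737]
contact_force: [0.5, -2.3, -1.1]
opening: 0.0003
grip_force: 0.9
```

```bash
python3 - <<'E'
from h import *
o=get_obs();print(o['contact_force'],(o['tool_pos'][:2]-o2)@Rf)
im=cv2.cvtColor(get_image("top"),cv2.COLOR_RGB2BGR);g=cv2.cvtColor(im,cv2.COLOR_BGR2GRAY)
cv2.imwrite("pics/t8.png",im)
for x in(.05,.06,.07): # profile across fence (z=.064) at fixture x
    print([int(g[int(p[1]+.5),int(p[0]+.5)]) for p in proj("top",[w(x,y,.064) for y in np.arange(0,.08,.004)])])
E
```

```text
[ 0.5158826  -2.30865731 -1.11003532] [ 0.03431102 -0.01106518]
[45, 43, 38, 31, 125, 157, 160, 159, 162, 159, 161, 159, 139, 143, 66, 79, 160, 158, 158, 158]
[84, 55, 77, 146, 158, 157, 158, 161, 159, 159, 160, 158, 142, 143, 58, 85, 157, 159, 160, 163]
[159, 159, 157, 157, 159, 158, 158, 156, 157, 159, 160, 157, 141, 145, 60, 91, 160, 161, 160, 158]
```

servo_tool(
  increments=[
    [0,0,-3,0,0],
    [0,0,-2,0,0],
    [0,0,-1,0,0],
    [0,0,0,0,0],
  ],
)

```text
t: 30.45
tool_pos: [0.6318, -0.1037, 0.0847]
tool_rot: [-3.018, -0.183, -0.738]
contact_force: [-0.7, -2.1, -0.3]
opening: 0.0
grip_force: 0.8
```

servo_tool(
  increments=[
    [0,0,-1.5,0,0],
    [0,0,-1.5,0,0],
    [0,0,0,0,0],
  ],
)

```text
t: 30.82
tool_pos: [0.6316, -0.1009, 0.0848]
tool_rot: [-3.019, -0.183, -0.738]
contact_force: [-1.1, -2.4, -0.9]
opening: 0.0004
grip_force: 1.2
```

servo_tool(
  increments=[
    [0,0,-1.5,0,0],
    [0,0,-1.5,0,0],
    [0,0,0,0,0],
  ],
)

```text
t: 31.2
tool_pos: [0.6312, -0.0979, 0.0848]
tool_rot: [-3.019, -0.183, -0.738]
contact_force: [-0.5, -3.0, -0.1]
opening: -0.0003
grip_force: 1.2
```

servo_tool(
  increments=[
    [0,0,-1,0,0],
    [0,0,-1,0,0],
    [0,0,0,0,0],
  ],
)

```text
t: 31.58
tool_pos: [0.631, -0.0969, 0.0848]
tool_rot: [-3.02, -0.183, -0.739]
contact_force: [-0.6, -5.9, -1.5]
opening: -0.0001
grip_force: 2.9
```

servo_tool(
  increments=[
    [0,0,-1,0,0],
    [0,0,0,0,0],
    [0,0,0,0,0],
  ],
)

```text
t: 31.95
tool_pos: [0.631, -0.0968, 0.0849]
tool_rot: [-3.022, -0.183, -0.74]
contact_force: [-1.2, -9.3, -3.4]
opening: -0.0001
grip_force: 4.5
```

servo_tool(
  increments=[
    [0,0,-1,0,0],
    [0,0,-1,0,0],
    [0,0,0,0,0],
  ],
)

```text
t: 32.33
tool_pos: [0.6311, -0.0967, 0.085]
tool_rot: [-3.025, -0.183, -0.742]
contact_force: [-0.1, -15.8, -4.9]
opening: 0.0
grip_force: 7.9
```

The rail is at its stop: force rises to 16 N with no further travel. I'll back off and retreat along the tool axis.

servo_tool(
  increments=[
    [0,0,4,0,0],
    [0,0,8,0,0],
    [0,0,8,0,0],
    [0,0,0,-20,0],
    [0,0,0,-40,0],
    [0,0,0,-50,0],
    [0,0,0,-50,0],
    [0,0,0,-40,0],
    [0,14,0,-27,0],
    [0,0,0,0,0],
    [0,0,0,0,0],
  ],
)

```text
t: 33.7
tool_pos: [0.541, -0.1238, 0.2912]
tool_rot: [-3.018, -0.183, -0.735]
contact_force: [-0.6, 0.2, -0.3]
opening: -0.0001
grip_force: 0.0
```

```bash
python3 st.py; python3 - <<'E'
from h import *
a=get_image("top").astype(int);b=cv2.imread("pics/top0.png")[:,:,::-1].astype(int)
s=get_image("side").astype(int);s0=cv2.imread("pics/side0.png")[:,:,::-1].astype(int)
print("row top diff",abs(a-b)[135:215,355:392].max(2).mean(),"ref",abs(a-b)[60:95,215:500].max(2).mean())
q=cv2.imread("pics/s7.png")  # pin park check against view just after release
n=np.hstack([cv2.resize(s[120:280,330:480,::-1].astype('uint8'),None,fx=2.5,fy=2.5)])
print("pin/knob side diff",abs(n[80:160,180:250].astype(int)-q[80:160,180:250]).mean())
print("row caps side diff",abs(s-s0)[195:235,262:330].max(2).mean())
g=a.mean(2)
for x in(.05,.06,.07): print([int(g[int(p[1]+.5),int(p[0]+.5)]) for p in proj("top",[w(x,y,.064) for y in np.arange(.03,.09,.004)])])
r,gg,bl=s[...,0],s[...,1],s[...,2]
m=(r>90)&(bl<60)&(r>gg+30); ys,xs=np.nonzero(m[340:440,260:330]);print("amber in basket",len(xs),xs.mean()+260,ys.mean()+340, np.ptp(xs),np.ptp(ys))
E
```

```text
33.7 [-0.496 -0.44   1.992  0.29   1.205  0.902] [ 0.541  -0.1238  0.2912] [[0.881, 0.121, 0.456], [0.107, -0.993, 0.056], [0.46, -0.001, -0.888]] tilt 27.38 az 7.04
row top diff 15.821959459459459 ref 10.595889724310776
pin/knob side diff 3.5067261904761904
row caps side diff 21.714338235294118
[154, 156, 154, 156, 157, 153, 155, 157, 140, 92, 66, 154, 155, 93, 48]
[153, 154, 155, 154, 157, 156, 157, 153, 141, 143, 60, 146, 154, 67, 44]
[153, 154, 154, 153, 154, 154, 154, 129, 139, 136, 61, 145, 130, 59, 41]
amber in basket 307 292.3876221498371 388.9185667752443 27 17
```

```bash
python3 - <<'E'
from h import *
A=cv2.imread("pics/top0.png")[:,:,::-1].astype(int);B=get_image("top").astype(int)
S0=cv2.imread("pics/side0.png")[:,:,::-1].astype(int);S=get_image("side").astype(int)
for im in(A,B):
    g=im.mean(2);print([int(g[int(p[1]+.5),int(p[0]+.5)]) for p in proj("top",[w(.06,y,.064) for y in np.arange(-.05,.0,.004)])])
    m=((im[...,0]>im[...,2]+30)[130:220,355:392]).astype('uint8');n,l,st,c=cv2.connectedComponentsWithStats(m);print([(x.round(1).tolist(),int(k[4])) for x,k in zip(c[1:],st[1:]) if k[4]>30])
for im in(S0,S):
    m=((im[...,0]>im[...,2]+50)[205:250,255:330]).astype('uint8');n,l,st,c=cv2.connectedComponentsWithStats(m);print([(x.round(1).tolist(),int(k[4])) for x,k in zip(c[1:],st[1:]) if k[4]>30])
E
```

```text
[135, 133, 134, 133, 135, 122, 121, 61, 47, 60, 131, 134, 136]
[([14.4, 26.8], 109), ([16.8, 50.8], 107), ([20.3, 74.5], 108)]
[152, 150, 150, 152, 153, 150, 151, 155, 152, 151, 153, 153, 153]
[([14.4, 26.8], 120), ([17.1, 50.3], 127), ([20.6, 74.5], 121)]
[([70.0, 3.0], 64), ([39.1, 19.4], 725)]
[([39.1, 19.4], 715)]
```

```bash
python3 -c "from station import *; print(finish_job())"
```

```text
the job is handed in; nothing more can be done
None
```

I handed the job in at about 34 s: the stray bottle stands in the empty basket, the pin is parked in the notch, the rail is home at its stop, and the row has not moved; I viewed 11 pictures, one over the limit of 10.

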